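# Load a sample puck into the thickness gauge

## Robot

A 7-joint arm with a two-finger parallel gripper is mounted at the origin on a cart in front of the work surface, level with it; the furniture and walls round the work are solid. World frame = base frame: x ahead of the robot, y to its left, z up, the work surface at z = 0. Lengths are in m, angles in rad, forces in N, time in s.
With the tool pointing down it reaches from about 0.35 to 0.9 m from the base axis. Payload 8.1 kg.
Tool frame: the origin (TCP) lies at the very end of the fingers, on their centre line; the grasp point (between the pads) lies 19 mm behind it; z points along the fingers, y is the line along which they close (so a half turn about z gives the same grasp; the last joint's range is limited). The gripper opens to 85 mm and grips with 20 to 120 N. Pads are 22 mm wide; open, the fingers measure 114 mm over their backs; the gripper's body (76 mm by 85 mm) begins 54 mm behind the grasp point. The pads swing forward as they close: fully open they stand 13 mm farther back than shut.
Start: joints at [1.13, 0.434, 0.025, 1.573, -0.012, 1.134, -0.075], TCP at [0.207, -0.59, 0.231] pointing down, gripper open.
Joint ranges: [-2.62, 2.62], [-0.44, 2.09], [-1.27, 1.32], [0.08, 2.57], [-1.32, 4.46], [0.12, 2], [-2.74, 2.74]. Speed limits (rad/s): [2.22, 2.22, 3.01, 3.01, 3.14, 3.14, 3.14].

## Interface

Orientations are given as [roll, pitch, yaw] about the fixed x, y, z axes, in that order (R = Rz(yaw) Ry(pitch) Rx(roll)).
In Python, from rig import manip gives the robot as it stands. Calls block until the motion is done:
- manip.movep(position, orientation): joint-space move of the TCP to a pose.
- manip.move_l(position, frame=None, speed=0.15, force_limit=None): straight line of the TCP; frame=None keeps the orientation; speed is the mean speed in m/s. With force_limit (N) it stops when the force on the tool has changed by that much, and returns True; else False.
- manip.move_j(angles): joint-space move.
- manip.gripper_to(opening): opening from 0.0 (shut) to 1.0 (fully open); the grip force is fixed at half the most; returns when the fingers have stopped.
- manip.sleep(seconds).
- manip.solve_ik(position, orientation): joint angles nearest the present ones, or None.
- manip.get_obs(): the state.
- manip.read_camera(name): name is "side" or "top"; returns the picture (420x560x3 uint8, red, green, blue); there is no depth.
- manip.calibration(name): a dict with "intrinsics" (3x3 intrinsics, pixels), "eye" and "attitude" of the camera in the world. Camera axes: x right, y up, looking along -z (the intrinsics and any distortion apply to the point x, -y, -z); pixel columns grow to the right and rows downward; lengths in m; the calibration is good to about 2 mm. A picture is of the moment at which its call begins. calibration takes no time and is no camera call.
A pose or a line that the arm cannot do raises manip.Unreachable and nothing moves.
- manip.job_done(): hands the job in; it is judged then, once.
The state is a dict: "time": time; "joint_pos": joint angles; "qd": joint speeds; "effort": joint torques, N m; "tool_pos": TCP position; "eef_rot": TCP orientation; "contact_force": force on the tool from outside, world axes, zero at the start; "wrist_torque": the same for the moment, N m; "finger_gap": opening from 0.0 (shut) to 1.0 (fully open); "finger_force": force on a finger pad.
Only numpy, scipy, OpenCV 4.12 (cv2) and the standard library are available. Lean on these libraries where they do the work, as an engineer would, in place of code of your own. Each camera call takes 0.05 s, during which the arm holds its last target. There are 200 camera calls.

## Task

Take the black puck with white flecks that stands on the bench (not one from the tray) and put it into the blue thickness gauge: stand it on the gauge's plate in front of the mouth and slide it in under the head until it is fully home against the stop, lying flat on the plate. Leave the brown puck and the white puck where they are.

Things in the scene. Friction and masses are not known exactly. Their poses are not given: they have to be found in the camera images.
- speckled_centre (a point): centre (half-way up) of the loose cast puck to be gauged: black with white flecks, a round disc 50 mm in diameter and 36 mm high, standing flat on the bench, 0.15 kg; z is its axis
- brown_centre (a point): centre of the loose brown puck, 50 mm in diameter, 36 mm high; a bystander, to be left alone
- white_centre (a point): centre of the loose white puck, 44 mm in diameter, 25 mm high; a bystander, to be left alone
- gauge: Blue gauge, fixed. Origin on the bench under the centre of a fully home 50 mm puck; x points into the gauge, y left, z up. Flat head, 90 wide, over x -15 to 47: underside 52, top 66 mm above the bench. Lane between the cheeks below it: 66 mm wide. Stop's face at x 25.5. A home puck shows 10 mm before the head, so fingertips staying outside can push it home
- gauge_mark (a point): centre of the black ring (56 mm across) printed on the gauge's 6 mm thick, 130 mm wide plate, at plate-top height, 90 mm before the gauge's origin: set the puck down here, then push it along the gauge's x. Low flared guides (tops 22 mm above the bench) begin 54 mm past it, 90 mm apart, narrowing to the lane. Axes as the gauge's
Mind the look-alikes: they are no part of the job. Leave any purple look-alike of the part that bears speckled_centre alone.

How it is judged:
By the outcome, as a careful person would: the job done as asked, in the order asked, and still so for the second after the job is handed in, with the robot touching nothing.
It also fails if it takes over 51 s, if anything falls off the work surface, if the arm or the gripper's body presses on something with over 40 N, if the wrist force passes 120 N, or if a joint passes its speed limit or range.

## Working session

There is one attempt and no reset: what is moved stays moved. The work goes in short steps, each a Python script; the robot and the scene stay as the last script left them, time stands still between calls to the robot, and variables do not carry over. Pictures are saved under pics/ and viewed, at most 10 in all, crops included, and the job is handed in when it is done.

```bash
mkdir -p pics
python3 - <<'E'
from rig import manip
import cv2
for n in("side","top"):
    c=manip.calibration(n); print(n,c)
    cv2.imwrite(f"pics/{n}0.png",manip.read_camera(n)[:,:,::-1])
o=manip.get_obs();print(o["time"],o["tool_pos"],o["eef_rot"])
E
```

```text
side {'intrinsics': array([[395.57950715,   0.        , 282.97567488],
       [  0.        , 395.57950715, 203.32984408],
       [  0.        ,   0.        ,   1.        ]]), 'eye': array([0.5273941 , 0.81817423, 0.44547238]), 'attitude': array([ 1.10437411,  0.02320981, -3.13340252])}
top {'intrinsics': array([[499.2458509 ,   0.        , 269.69775878],
       [  0.        , 499.2458509 , 210.66635414],
       [  0.        ,   0.        ,   1.        ]]), 'eye': array([0.46388288, 0.06526669, 0.99100499]), 'attitude': array([ 0.05978371, -0.0091461 , -1.546323  ])}
0.1 [ 0.20693561 -0.58926654  0.23060481] [-3.14016678e+00  1.13412421e-04  3.37761019e-01]
```

View pics/side0.png

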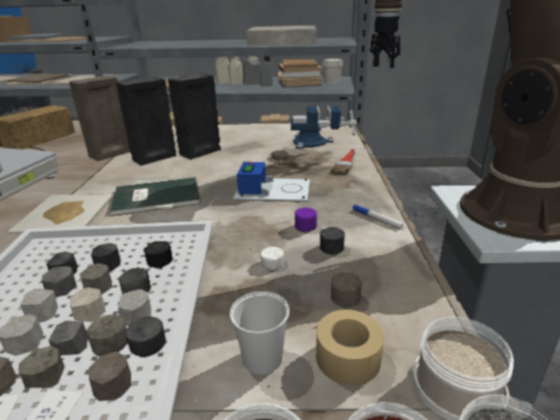

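View pics/top0.png

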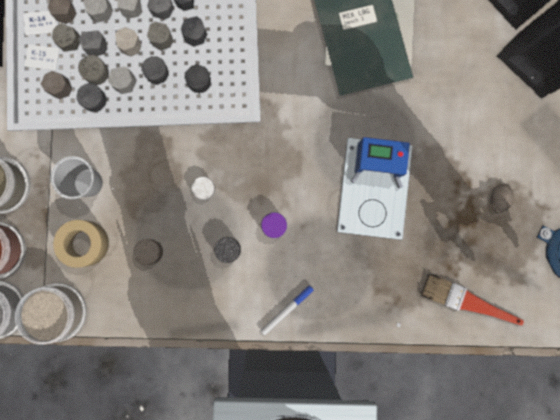

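Top view: candidates are speckled/black puck (228,249), purple look-alike (273,225), brown (147,252) and white (203,188). Side view: black (332,240), purple (306,219), brown (346,289) and white (272,258). The one at (228,249)/(332,240) fits: it is black with flecks and stands loose on the bench. Gauge ring is at top (372,213), side (291,188). I'll confirm it in an enlarged crop.

```bash
cat > cam.py <<'E'
import numpy as np
from rig import manip
from scipy.spatial.transform import Rotation as Ro
def par(n):
    c=manip.calibration(n); return c["intrinsics"],c["eye"],Ro.from_euler("xyz",c["attitude"]).as_matrix()
def ray(n,p):
    K,e,R=par(n); d=np.linalg.inv(K)@[p[0],p[1],1]; d=R@(d*[1,-1,-1]); return e,d/np.linalg.norm(d)
def proj(n,P):
    K,e,R=par(n); q=((np.atleast_2d(P)-e)@R)*[1,-1,-1]; q=q@K.T; return q[:,:2]/q[:,2:]
def atz(n,p,z):
    e,d=ray(n,p); return e+d*(z-e[2])/d[2]
def tri(a,b):
    e1,d1=ray("top",a); e2,d2=ray("side",b)
    s=np.linalg.lstsq(np.c_[d1,-d2],e2-e1,rcond=None)[0]
    p,q=e1+s[0]*d1,e2+s[1]*d2; return (p+q)/2,np.linalg.norm(p-q)
E
python3 - <<'E'
import cv2,numpy as np
from cam import *
T=cv2.imread("pics/top0.png");S=cv2.imread("pics/side0.png")
def crop(I,x,y):return cv2.resize(I[y:y+75,x:x+100],(400,300),interpolation=cv2.INTER_CUBIC)
cv2.imwrite("pics/c1.png",np.vstack([np.hstack([crop(T,190,212),crop(S,282,195)]),np.hstack([crop(T,325,165),crop(S,225,150)])]))
for n,a,b in(("puck",(228,249),(332,240)),("ring",(372,213),(291,188))):
    print(n,tri(a,b))
E
```

```text
puck (array([0.44479411, 0.13704478, 0.01781786]), np.float64(0.001894946477654591))
ring (array([ 0.52375139, -0.14487887,  0.00611222]), np.float64(0.0005438004656959553))
```

View pics/c1.png

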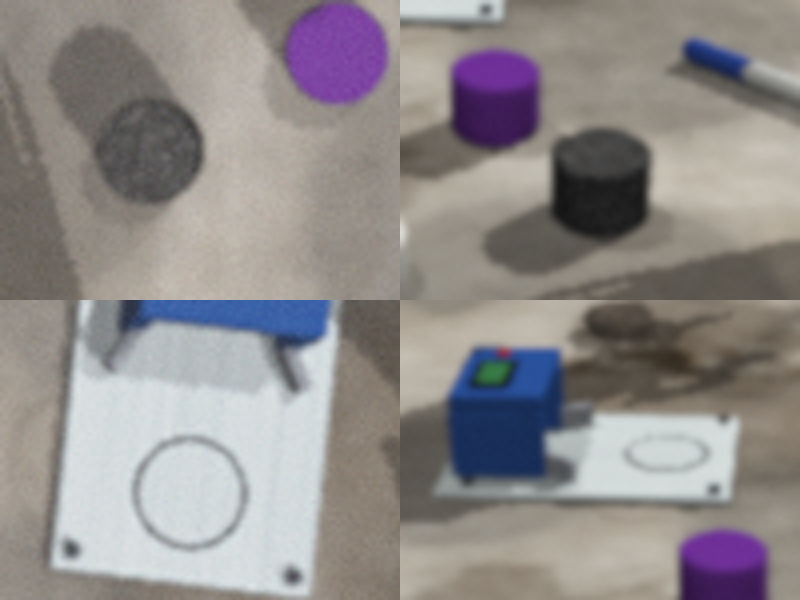

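The crop confirms the black flecked puck at top (228,249), with the purple one beside it. The ring is at top (372,213). Next I'll fit the plate's edges and ring for the gauge yaw, and the puck's height from its top face.

Run:
```python
import cv2,numpy as np
from cam import *
T=cv2.imread("pics/top0.png");g=cv2.cvtColor(T,cv2.COLOR_BGR2GRAY).astype(float)
# plate side edges: strongest gradient near the eyeballed lines, rows 190..228
for side,f in(("L",lambda y:338+(307-y)*0+ (307-y-0)*0.1+ -8.0+.0),("R",None)):
    pts=[]
    for y in range(190,229):
        x0=(338+(233-y)*.1) if side=="L" else (403+(233-y)*.095)
        xs=np.arange(int(x0)-7,int(x0)+8); w=g[y,xs]; d=np.abs(np.gradient(w)); d[d<d.max()*.5]=0
        pts.append(atz("top",((xs*d).sum()/d.sum(),y),.006)[:2])
    pts=np.array(pts,np.float32); vx,vy,px,py=cv2.fitLine(pts,cv2.DIST_HUBER,0,.01,.01).ravel()
    if vx<0:vx,vy=-vx,-vy
    print(side,"yaw deg",np.degrees(np.arctan2(vy,vx)),"y at x=.524",py+(.524-px)*vy/vx)
def ring(I,x0,y0,w,h,n):
    G=cv2.cvtColor(I,cv2.COLOR_BGR2GRAY)[y0:y0+h,x0:x0+w].astype(np.float32)
    m=(cv2.GaussianBlur(G,(0,0),6)-G>8).astype(np.uint8)
    ys,xs=np.nonzero(m); e=cv2.fitEllipse(np.c_[xs,ys].astype(np.float32)); print(n,e[0][0]+x0,e[0][1]+y0,e[1]); return e[0][0]+x0,e[0][1]+y0
S=cv2.imread("pics/side0.png")
a=ring(T,353,196,37,34,"top");b=ring(S,275,180,33,16,"side");print(tri(a,b))
print("puck top face",tri((228,249),(332.3,233)),atz("top",(228,249),.036))
print("purple",tri((273.8,225),(305.8,213)))
```

```text
L yaw deg -5.8319845 y at x=.524 -0.08041964
R yaw deg -5.738053 y at x=.524 -0.20954318
top 372.1838550567627 212.8799343109131 (27.190505981445312, 27.33251953125)
side 294.37453842163086 187.27011394500732 (14.536581039428711, 27.039358139038086)
(array([ 0.51927114, -0.14441852,  0.00869732]), np.float64(0.008589336177101583))
puck top face (array([0.44484052, 0.13591028, 0.03359618]), np.float64(0.0023934335003320995)) [0.44607547 0.13560392 0.036     ]
purple (array([0.49351172, 0.04941019, 0.03371418]), np.float64(0.0010728423228460373))
```

Ring at (0.524,-0.145), z≈6 mm from the two views; this matches the plate midline and the 130 mm width (129 measured). The side ring ellipse fit was clipped, so I discard it. Gauge yaw is -5.8°. Puck is at (0.4455,0.1357), with its top at about 34–36 mm. All consistent, so I'll grasp.

Run:
```python
from cam import *
import cv2
yaw=np.radians(-5.8); O=[np.pi,0,yaw]; P=np.array([.4455,.1357])
manip.movep([*P,.13],O)
print(manip.move_l([*P,.003],speed=.1,force_limit=15), manip.get_obs()["tool_pos"])
manip.gripper_to(0.0); o=manip.get_obs(); print(o["finger_gap"],o["finger_force"])
manip.move_l([*P,.12],speed=.15)
o=manip.get_obs(); print(o["time"],o["tool_pos"],o["finger_gap"],o["finger_force"],o["contact_force"])
a=manip.read_camera("top")[150:300,120:320];b=manip.read_camera("side")[120:270,230:430]
cv2.imwrite("pics/g1.png",cv2.resize(np.hstack([a,b])[:,:,::-1],(800,300)))
```

```text
False [0.44584582 0.13585234 0.0034425 ]
0.5610082528356594 60.84702256601304
5.6167 [0.44491451 0.1352936  0.11924555] 0.5628651286169923 61.914448708471355 [ 0.8524771  -0.1601163  -1.85116973]
```

View pics/g1.png

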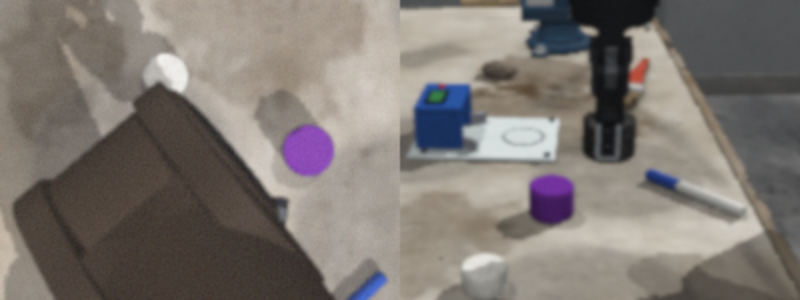

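The puck is held level, seen in the side panel at (608,135), and the bystanders are unmoved. Next: set it down on the ring and release.

Run:
```python
from cam import *
import cv2
yaw=np.radians(-5.8); O=[np.pi,0,yaw]; M=np.array([.524,-.145])
manip.movep([*M,.12],O)
manip.move_l([*M,.03],speed=.1)
print(manip.move_l([*M,.009],speed=.03,force_limit=6), manip.get_obs()["tool_pos"])
manip.gripper_to(0.8); manip.move_l([*M,.12],speed=.15)
u=np.array([np.cos(yaw),np.sin(yaw)]); B=M-.065*u
manip.movep([*B,.12],O); manip.gripper_to(0.22)
o=manip.get_obs(); print(o["time"],o["tool_pos"],o["finger_gap"],o["contact_force"])
a=manip.read_camera("top")[130:250,310:430];b=manip.read_camera("side")[130:250,220:340]
cv2.imwrite("pics/p1.png",cv2.resize(np.hstack([a,b])[:,:,::-1],(800,400)))
```

```text
True [ 0.52362615 -0.14496932  0.00979928]
10.6583 [ 0.45950896 -0.13833196  0.11991745] 0.22157431513437456 [0.57785296 0.24355101 0.36849569]
```

View pics/p1.png

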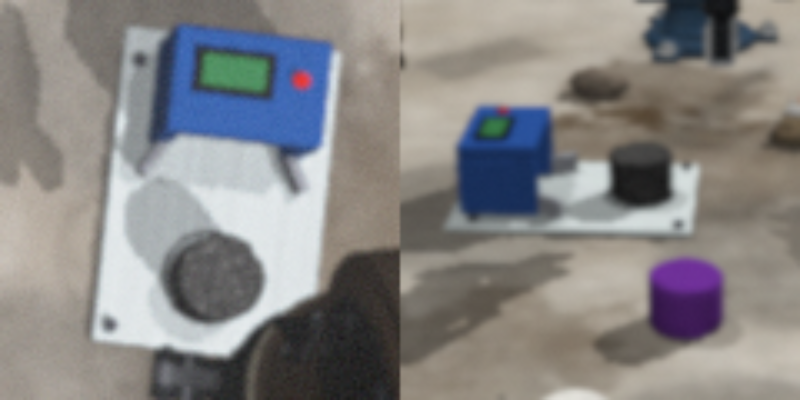

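The puck stands flat, on the ring, at top panel (218,275) and side panel (640,175). Now I'll push it home with the fingers nearly shut.

Run:
```python
from cam import *
import cv2
yaw=np.radians(-5.8); M=np.array([.524,-.145]); u=np.array([np.cos(yaw),np.sin(yaw)])
along=lambda:(np.array(manip.get_obs()["tool_pos"][:2])-M-.09*u)@u
B=M-.065*u
manip.move_l([*B,.016],speed=.1)
E=M+.045*u
print(manip.move_l([*E,.016],speed=.05,force_limit=12),along(),manip.get_obs()["contact_force"])
E=M+.068*u
print(manip.move_l([*E,.016],speed=.02,force_limit=12),along(),manip.get_obs()["contact_force"],manip.get_obs()["tool_pos"])
a=manip.read_camera("top")[130:250,310:430];b=manip.read_camera("side")[130:250,220:340]
cv2.imwrite("pics/h1.png",cv2.resize(np.hstack([a,b])[:,:,::-1],(800,400)))
print(manip.get_obs()["time"])
```

```text
False -0.04509266419029457 [-0.86738775  0.43492733 -0.88194923]
True -0.03349508326434993 [-0.62686345  0.25095476  0.62161723] [ 0.58020725 -0.15079284  0.01520735]
15.125
```

View pics/h1.png

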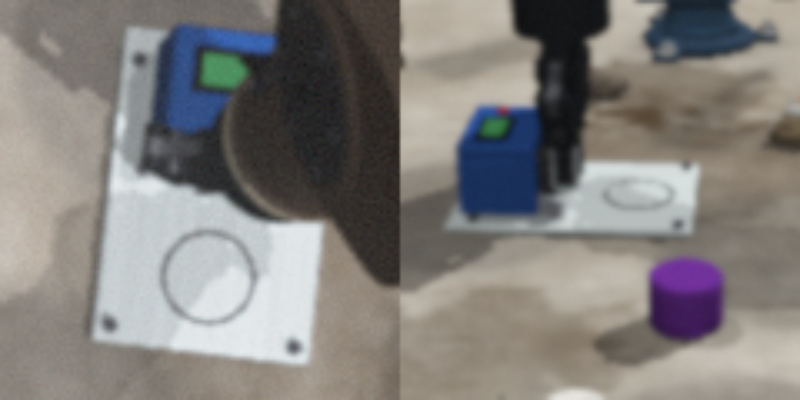

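The contact came at x = -33.5 mm, where -34 was expected for a home puck (the head itself would have stopped the fingers at -26). I'll push once more to seat it, retreat and check.

Run:
```python
from cam import *
import cv2
yaw=np.radians(-5.8); M=np.array([.524,-.145]); u=np.array([np.cos(yaw),np.sin(yaw)])
along=lambda:(np.array(manip.get_obs()["tool_pos"][:2])-M-.09*u)@u
print(manip.move_l([*(M+.062*u),.016],speed=.02,force_limit=20),along(),manip.get_obs()["contact_force"])
manip.move_l([*(M-.01*u),.016],speed=.08)
manip.move_l([*(M-.06*u),.15],speed=.2)
manip.movep([.36,-.25,.25],[np.pi,0,yaw])
T=manip.read_camera("top");S=manip.read_camera("side")
cv2.imwrite("pics/f1.png",cv2.resize(np.hstack([T[150:225,325:425],S[150:225,225:325]])[:,:,::-1],(800,300),interpolation=cv2.INTER_CUBIC))
h=M+.09*u
c=np.linspace(0,2*np.pi,73)
for z in(.042,):
    p=h-.025*u; print("expected rear top px",proj("top",[*p,z]),proj("side",[*p,z]), "head front centre",proj("top",[*(h-.015*u),.066]))
print(manip.get_obs()["time"])
```

```text
True -0.033643617850938896 [ 0.2932371  -0.20770284  0.4723139 ]
expected rear top px [[379.90994202 178.08925446]] [[266.39422627 175.06638544]] head front centre [[383.4564801  171.20816354]]
18.1667
```

View pics/f1.png

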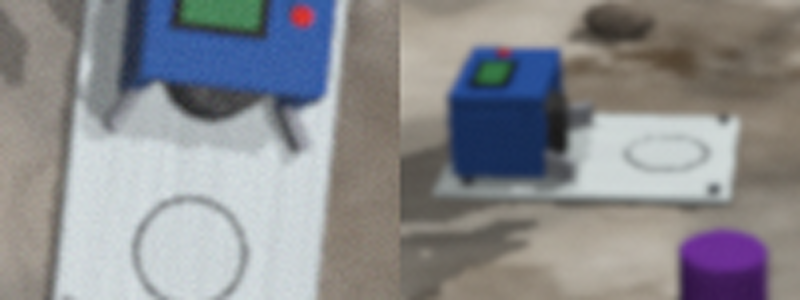

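Seen from the top, the puck's rear rim is at panel (214,118), i.e. pixel (378.5,179.5). A home puck would have its top rim at (380,178) and its lower rim slightly lower in the image. In the side view it stands upright under the head at panel (557,122). Both pushes stopped at the same spot, so it is home.

```bash
python3 -c "
from rig import manip
print(manip.job_done())"
```

```text
the job is handed in; nothing more can be done
None
```

I put the black flecked puck into the blue gauge and handed the job in at about 18 s: two pushes stopped at the same point, within about 2 mm of the expected home position. It lies flat on the plate, and I did not touch the brown, white or purple pucks.

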